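# Hold the spring clip open over the recipe card

### The job

Squeeze the two tails of the black spring clip that sits on the low rack so that its jaws spread, lift it off, and bring it to the recipe card standing in its wooden foot. Hold it wide open over the middle of the card's top edge, one jaw well down on each side and no part of the clip touching the card, ready for a helper to slip a second card in. Finish while still squeezing and holding the clip there; never press hard on the card or its foot, and leave the bowl, glove box and jar where they are.

Things in the scene. Friction and masses are not known exactly. Their poses are not given: they have to be found in the camera images.
- clip: black plastic spring clip like a big clothes peg, about 52 g, two levers on a steel pivot; starts upright on the rack, tails up, jaws down. Origin on the pivot; y along the pivot and jaws, x across (squeeze direction), z up. It is the -x lever: its frame leans by half the opening when squeezed. Jaws 44 mm wide (y), down to 34 mm below the pivot, flat lips 10 mm tall; pivot pin's underside 4 mm below the origin.
- tail_a (a point): middle of the outer face of the -x lever's tail, 26 mm above the pivot when clamped. Tails: flat plates 26 mm wide (y), 3 mm thick, up to 37 mm above the pivot. Clamped, they spread in a V: outer width 39 mm at the top, 32 mm at this height; fully squeezed they are parallel, 18 mm wide in all. Fingertips 5 to 10 mm above the pivot, closing along x, keep clear of the jaws.
- tail_b (a point): the same on the other (+x) lever's tail. Squeezing takes about 5 N on each tail at first and 10 N when wide open; a grip of 20 to 30 N presses the clip against its stop, safely and firmly.
- clip_lever (a joint): opening angle between the clip's levers (rad): 0 as clamped on the 4 mm strip, growing as the tails are squeezed, to 0.60 at the stop (lips then about 24 mm apart at their lower edges). Springs shut when released.
- tip_a (a point): middle of the lower inner edge of the -x lever's jaw lip; when clamped, 34 mm below the pivot and 2 mm to its -x side
- tip_b (a point): the same on the +x lever; when clamped the two tips are 4 mm apart
- rack: fixed rack: wooden foot 80 x 130 x 14 mm with an upright aluminium strip 4 mm thick (x), 110 mm long (y), top edge 75 mm above the table. Origin: centre of the foot's underside. The clip straddles the strip, pivot 14 mm above its top edge, jaws reaching 20 mm down it, up to 25 mm from its middle along y; opened, it lifts straight off.
- card_stand: fixed wooden foot 70 x 140 x 22 mm with an upright stiff white recipe card: 3 mm thick (x), 120 mm wide (y), top edge 130 mm above the table. Origin: centre of the foot's underside; x the card's normal, y along the card, z up.
- card_top (a point): middle of the card's top edge, 130 mm above the stand's origin, axes as the stand's
- bowl: loose steel bowl, 140 mm across, 55 mm high, origin at the centre of its underside; to be left alone
- glove_box: loose white glove carton 100 x 170 x 75 mm, origin at the centre of its underside; to be left alone
- spice_jar: loose amber glass jar 48 mm across, 90 mm high, origin at the centre of its underside; to be left alone

How it is judged:
By the outcome, as a careful person would: the job done as asked, in the order asked, and still so for the second after the job is handed in, while the arm keeps its last pose, push and grip.
It also fails if it takes over 40 s, if anything falls off the work surface, if the arm or the gripper's body presses on something with over 40 N, if the wrist force passes 120 N, or if a joint passes its speed limit or range.

### The arm

A 6-joint arm with a two-finger parallel gripper is mounted at the origin on the work surface. World frame = base frame: x ahead of the robot, y to its left, z up, the work surface at z = 0. Lengths are in m, angles in rad, forces in N, time in s.
With the tool pointing down it reaches from about 0.425 to 0.95 m from the base axis. Payload 3.5 kg.
Tool frame: the origin (TCP) lies on the centre line of the jaws, within the pads' length; the fingertips stand 8 mm ahead of it and the grasp point (between the pads) lies 11 mm behind it; z points along the fingers, y is the line along which they close (so a half turn about z gives the same grasp; the last joint's range is limited). The gripper opens to 85 mm and grips with 20 to 120 N. Pads are 22 mm wide; open, the fingers measure 114 mm over their backs; the gripper's body (76 mm by 85 mm) begins 54 mm behind the grasp point. The pads swing forward as they close: fully open they stand 13 mm farther back than shut.
Start: joints at [-1.319, 0.286, 1.577, -0, 1.279, -0.15], TCP at [0.264, -0.621, 0.201] pointing down, gripper open.
Joint ranges: [-2.77, 2.77], [-0.9, 2.22], [0.21, 2.48], [-1.53, 4.67], [0.24, 2.81], [-2.84, 2.84]. Speed limits (rad/s): [2.79, 2.79, 3.14, 3.14, 3.14, 3.14].

### API

Orientations are given as a unit quaternion [x, y, z, w].
In Python, from plant import ctrl gives the robot as it stands. The module is installed in compiled form; this text tells all that it offers.
- The arm moves only by the tool send_rows, never from a script. Its argument "steps" is a list of rows, each a list of 5 numbers: the shift along the tool's x, y, z in m, then the turn about the tool's z in degrees, then the opening, from -1 (shut) to 1 (fully open). A call has 1 to 12 rows; each row is the pose to reach, as a shift and turn from the pose commanded when the call began, along the tool's axes at that moment; what a row does not reach only later rows make up. A row lasts 1/10 s, in which the tool goes at most 50 mm and 8.59 degrees, less where a joint would pass 70% of its speed; a pose out of reach is approached as far as the arm can. A call with a gripper value outside its range is refused whole. The fingers move at their own pace and stop on an object; "squeeze" is the grip in N (left out, the last holds). Time passes only in rows, so rows that repeat a pose let the fingers close. It gives the time, the measured TCP pose, the force, the opening and the grip force at its end, in the units of the state.
- ctrl.get_state(): the state, without advancing time (a new reading comes with each control period).
- ctrl.read_camera(name): name is "side" or "top" or "wrist"; returns the picture (480x640x3 uint8, red, green, blue); there is no depth.
- ctrl.calibration(name): a dict with "intrinsics" (3x3 intrinsics, pixels), "k1" (the pictures are not rectified: a ray, as slopes to the right and down, at radius r is drawn at 1 + k1 r^2 times it, then the intrinsics apply), "extrinsics" (4x4, takes a point from world to camera coordinates); the wrist camera has in their place "tool_from_camera" (4x4, takes a point from camera to tool coordinates, whose origin is the TCP and whose axes are the flange's). Camera axes: x right, y up, looking along -z (the intrinsics and any distortion apply to the point x, -y, -z); pixel columns grow to the right and rows downward; lengths in m; the calibration is good to about 2 mm. A picture is of the moment at which its call begins: read the wrist's pose just before it. calibration takes no time and is no camera call.
- ctrl.sign_off(): hands the job in; it is judged then, once.
The state is a dict: "time": time; "qpos": joint angles; "dq": joint speeds; "joint_efforts": joint torques, N m; "eef_pos": TCP position; "tcp_rot": TCP orientation; "contact_force": force on the tool from outside, world axes, zero at the start; "wrist_torque": the same for the moment, N m; "opening": opening from 0.0 (shut) to 1.0 (fully open); "finger_force": force on a finger pad.
Only numpy, scipy, OpenCV 4.12 (cv2) and the standard library are available. Lean on these libraries where they do the work, as an engineer would, in place of code of your own. Each camera call takes 0.05 s, during which the arm holds its last target. There are 200 camera calls.

## Working session

There is one attempt and no reset: what is moved stays moved. The work goes in short steps, Python scripts to look and compute and a tool call to move; the robot and the scene stay as the last step left them, time stands still between calls to the robot, and variables do not carry over. Pictures are saved under pics/ and viewed, at most 10 in all, crops included, and the job is handed in when it is done.

Besides the shell and the picture viewer there is one more tool, called after ">>>" as name(argument=value, ...) on one line, values as JSON. send_rows: Moves the arm, as the interface text tells. Its arguments: {"type":"object","properties":{"steps":{"type":"array","items":{"type":"array","items":{"type":"number"}}},"squeeze":{"type":"number"}},"required":["steps"]}

```bash
mkdir -p pics; python3 - <<'E'
from plant import ctrl
import cv2
s=ctrl.get_state()
print({k:s[k] for k in('time','eef_pos','tcp_rot','opening','contact_force')})
for n in('side','top','wrist'):
    cv2.imwrite(f'pics/{n}0.png',ctrl.read_camera(n)[:,:,::-1]); print(n,ctrl.calibration(n))
E
```

```text
{'time': 0.0, 'eef_pos': array([ 0.26380222, -0.62054685,  0.19944013]), 'tcp_rot': array([ 9.79890403e-01,  1.99533187e-01, -6.00543812e-05, -1.14098652e-03]), 'opening': 1.0016250942588778, 'contact_force': array([ 0.67386445, -0.44526798, -0.50698394])}
side {'intrinsics': array([[441.16082361,   0.        , 328.75210643],
       [  0.        , 441.16082361, 240.9292773 ],
       [  0.        ,   0.        ,   1.        ]]), 'k1': 0.02930449880753605, 'extrinsics': array([[ 0.93673035, -0.34915128,  0.02509268, -0.54814333],
       [ 0.17111896,  0.5192665 ,  0.83730556, -0.17470508],
       [-0.3053761 , -0.78003569,  0.54615909, -0.65176296],
       [ 0.        ,  0.        ,  0.        ,  1.        ]])}
top {'intrinsics': array([[506.74131456,   0.        , 315.62384538],
       [  0.        , 506.74131456, 234.6042203 ],
       [  0.        ,   0.        ,   1.        ]]), 'k1': -0.027317860395186938, 'extrinsics': array([[-0.01159179, -0.99961558, -0.02518588, -0.00584308],
       [ 0.9950563 , -0.01401611,  0.09831843, -0.57791577],
       [-0.09863364, -0.02392168,  0.99483625, -0.82867328],
       [ 0.        ,  0.        ,  0.        ,  1.        ]])}
wrist {'intrinsics': array([[413.95374253,   0.        , 319.97341579],
       [  0.        , 413.95374253, 235.81722309],
       [  0.        ,   0.        ,   1.        ]]), 'k1': -0.02494286029829442, 'tool_from_camera': array([[ 1.32881685e-05,  9.63987222e-01,  2.65948558e-01,
         6.81393411e-02],
       [ 9.99999806e-01, -1.78265619e-04,  5.96196550e-04,
         8.41140731e-04],
       [ 6.22135341e-04,  2.65948499e-01, -9.63987038e-01,
        -1.72802511e-01],
       [ 0.00000000e+00,  0.00000000e+00,  0.00000000e+00,
         1.00000000e+00]])}
```

View pics/top0.png

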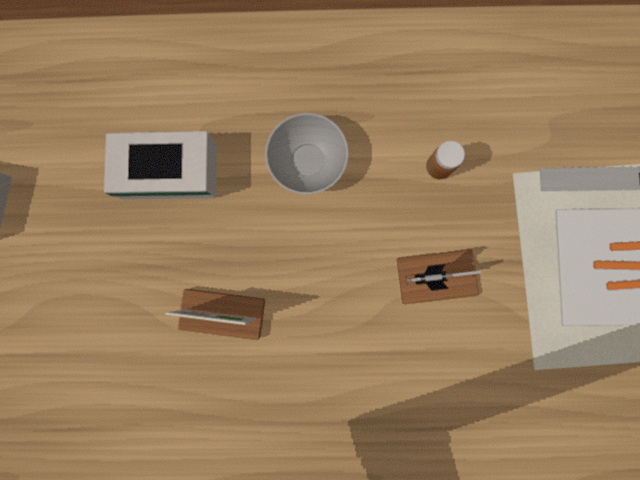

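View pics/side0.png

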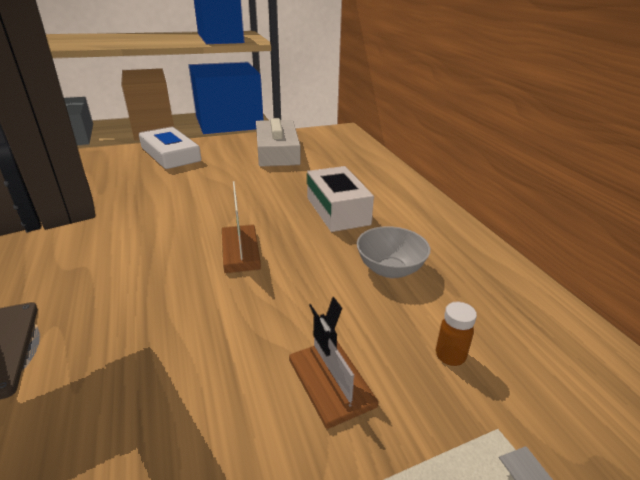

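The top view shows the rack at about (438,276) with the clip at (434,277), and the card foot at (222,314) with the card's top edge running from (167,315) to (245,322). The side view shows the clip's tails at about (325,310) and the card at (238,215). I'll enlarge the two spots.

```bash
python3 - <<'E'
import cv2,numpy as np
t=cv2.imread('pics/top0.png'); s=cv2.imread('pics/side0.png')
f=lambda im,x,y,w,h,k:cv2.resize(im[y:y+h,x:x+w],None,fx=k,fy=k,interpolation=cv2.INTER_CUBIC)
a=np.hstack([f(t,390,240,100,75,4),f(t,160,275,100,75,4)])
b=np.hstack([f(s,280,290,100,75,4),f(s,195,180,100,75,4)])
cv2.imwrite('pics/crop.png',np.vstack([a,b]))
E
```

```text
(no output)
```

View pics/crop.png

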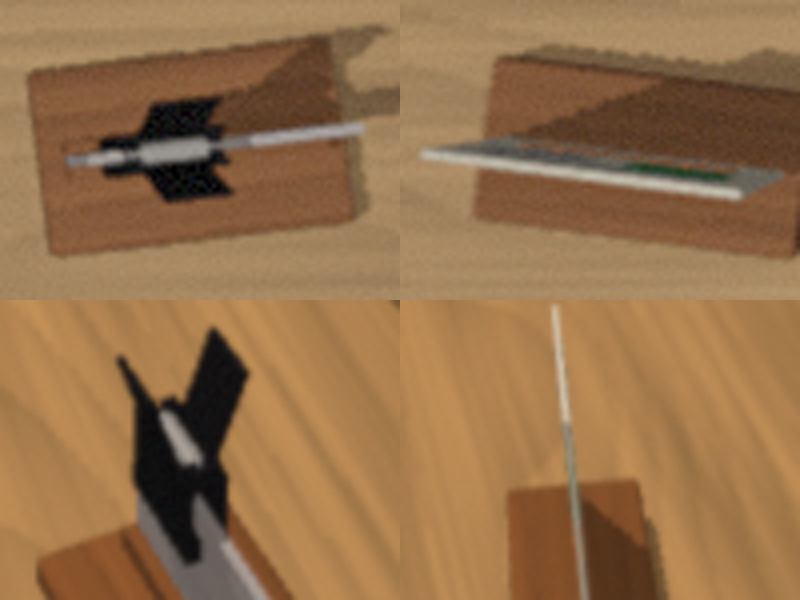

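The crops show the pin centre at top pixel (433.7,277.7), the strip's top edge from (406.8,280) to (480.8,272), and the card's top edge from (165.8,313.3) to (245,323.5). I'll cross-check these against the side view.

```bash
cat > h.py <<'E'
import numpy as np, cv2
from scipy.spatial.transform import Rotation as R
from plant import ctrl
def rays(n,px,pose=None):
    c=ctrl.calibration(n); K=c['intrinsics']
    u=cv2.undistortPointsIter(np.array(px,float).reshape(-1,1,2),K,np.array([c['k1'],0,0,0.]),None,None,(3,50,1e-9))[:,0]
    d=np.c_[u[:,0],-u[:,1],-np.ones(len(u))]
    if n=='wrist':
        T=np.eye(4);T[:3,:3]=R.from_quat(pose[1]).as_matrix();T[:3,3]=pose[0];T=T@c['tool_from_camera']
    else: T=np.linalg.inv(c['extrinsics'])
    return T[:3,3],d@T[:3,:3].T
def onz(n,px,z,pose=None):
    o,d=rays(n,px,pose); return o+d*((z-o[2])/d[:,2])[:,None]
def proj(n,P,pose=None):
    c=ctrl.calibration(n);P=np.atleast_2d(P)
    if n=='wrist':
        T=np.eye(4);T[:3,:3]=R.from_quat(pose[1]).as_matrix();T[:3,3]=pose[0];E=np.linalg.inv(T@c['tool_from_camera'])
    else:E=c['extrinsics']
    q=P@E[:3,:3].T+E[:3,3]; s=np.c_[q[:,0],-q[:,1]]/-q[:,2:]
    s=s*(1+c['k1']*(s**2).sum(1))[:,None]
    return s@c['intrinsics'][:2,:2].T+c['intrinsics'][:2,2]
E
python3 - <<'E'
from h import *
np.set_printoptions(precision=4,suppress=True)
ang=lambda a,b:np.degrees(np.arctan2(*(b-a)[[1,0]]))
f=onz('top',[(396.75,258.25),(472,249),(478.25,294.25),(403,304)],.014);print('rack foot',f.mean(0),ang(f[1],f[0]),ang(f[2],f[3]))
s=onz('top',[(406.75,280),(480.75,272)],.075);print('strip',s,s.mean(0),ang(s[1],s[0]),np.linalg.norm(s[0]-s[1]))
p=onz('top',[(433.75,277.75)],.093);print('pin',p)
c=onz('top',[(165.75,313.25),(245,323.5)],.13);print('card',c,c.mean(0),ang(c[1],c[0]),np.linalg.norm(c[0]-c[1]))
print('side', proj('side',np.vstack([p,s,c])))
E
```

```text
rack foot [ 0.5052 -0.2192  0.014 ] 96.23651617263872 96.60955339437388
strip [[ 0.4991 -0.1575  0.075 ]
 [ 0.5102 -0.2745  0.075 ]] [ 0.5046 -0.216   0.075 ] 95.39996121736971 0.11753412890617561
pin [[ 0.5019 -0.1964  0.093 ]]
card [[0.4537 0.2079 0.13  ]
 [0.4377 0.0898 0.13  ]] [0.4457 0.1488 0.13  ] 82.31839902984194 0.11922977305961927
side [[323.5463 323.9276]
 [312.3789 315.6023]
 [350.7497 374.7838]
 [232.2231 180.8829]
 [235.1613 209.579 ]]
```

Side projections agree within 2 mm. Next I compute the move to a hover above the clip.

```bash
cat >> h.py <<'E'
def go(target,yaw,cmd=None):
    "tool shift (mm) and turn (deg) to world target with tool x at yaw deg"
    s=ctrl.get_state(); p,q=(s['eef_pos'],s['tcp_rot']) if cmd is None else cmd
    M=R.from_quat(q).as_matrix(); y=np.degrees(np.arctan2(M[1,0],M[0,0]))
    print('yaw',round(y,2),'shift',np.round(M.T@(np.array(target)-p)*1e3,1),'turn',round((y-yaw+180)%360-180,2))
E
python3 -c "
from h import *
go([.502,-.1964,.172],96.2)"
```

```text
yaw 23.02 shift [ 385.1 -297.3   28.4] turn -73.18
```

>>> send_rows(steps=[[0.385, -0.297, 0.028, -73.2, 1], [0.385, -0.297, 0.028, -73.2, 1], [0.385, -0.297, 0.028, -73.2, 1], [0.385, -0.297, 0.028, -73.2, 1], [0.385, -0.297, 0.028, -73.2, 1], [0.385, -0.297, 0.028, -73.2, 1], [0.385, -0.297, 0.028, -73.2, 1], [0.385, -0.297, 0.028, -73.2, 1], [0.385, -0.297, 0.028, -73.2, 1], [0.385, -0.297, 0.028, -73.2, 1], [0.385, -0.297, 0.028, -73.2, 1], [0.385, -0.297, 0.028, -73.2, 1]], squeeze=25)

```text
time: 1.35
eef_pos: [0.5021, -0.1967, 0.1725]
tcp_rot: [0.667, 0.745, -0.0, -0.0]
contact_force: [-0.2, -0.1, -0.2]
opening: 0.997
finger_force: 0.0
```

```bash
python3 - <<'E'
from h import *
s=ctrl.get_state(); P=(s['eef_pos'],s['tcp_rot']); im=ctrl.read_camera('wrist')[:,:,::-1]
np.savez('w1.npz',p=P[0],q=P[1]); print(P)
cv2.imwrite('pics/w1.png',im)
u=R.from_euler('z',6.2,degrees=True).as_matrix()
pin=np.array([.5019,-.1964,.089])
print(proj('wrist',[pin,pin+u@[0,.02,0],pin+u@[0,-.02,0]],P))
E
```

```text
(array([ 0.50214007, -0.1967115 ,  0.17251051]), array([ 6.66930083e-01,  7.45120193e-01, -3.26749562e-04, -2.37026289e-04]))
[[318.17545095 229.54246105]
 [318.21677871 198.65421043]
 [318.13621404 259.22138783]]
```

View pics/w1.png

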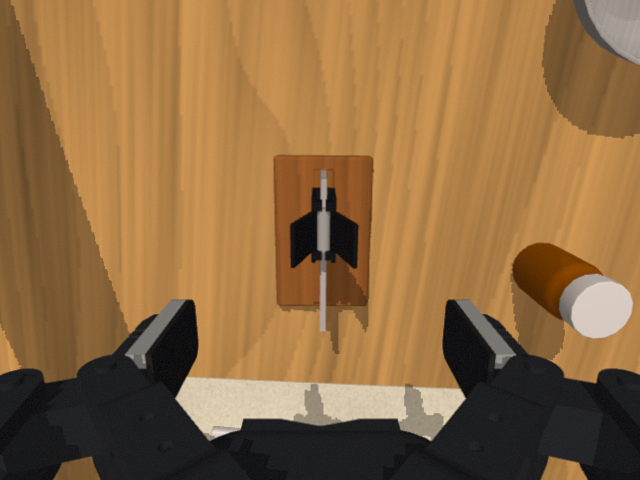

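The wrist view shows the pin centre at (323.5,232), the strip vertical along column 323, and the finger tips at (190,300) and (449,300). Yaw is aligned, with a small sideways offset to work out.

```bash
python3 - <<'E'
from h import *
np.set_printoptions(precision=4,suppress=True)
d=np.load('w1.npz');P=(d['p'],d['q']);M=R.from_quat(P[1]).as_matrix()
for z,px in((.093,(323.5,232)),(.075,(323.5,170)),(.075,(323,330)),(.014,(274,156)),(.014,(373,156)),(.014,(277,306)),(.014,(369.5,306))):
    w=onz('wrist',[px],z,P)[0]; print(px,w,'tool',M.T@(w-P[0]))
print('axis',proj('wrist',[P[0]+M@[0,0,t] for t in(-.02,0,.08)],P))
i=cv2.imread('pics/w1.png');cv2.imwrite('pics/w1c.png',np.hstack([cv2.resize(i[280:360,150:230],None,fx=5,fy=5),cv2.resize(i[280:360,410:490],None,fx=5,fy=5)]))
E
```

```text
(323.5, 232) [ 0.5053 -0.1966  0.093 ] tool [-0.0002  0.0032  0.0795]
(323.5, 170) [ 0.5013 -0.1599  0.075 ] tool [0.0367 0.0033 0.0975]
(323, 330) [ 0.5139 -0.2742  0.075 ] tool [-0.0784  0.0032  0.0975]
(274, 156) [ 0.4624 -0.16    0.014 ] tool [ 0.0409 -0.0353  0.1585]
(373, 156) [ 0.5401 -0.1514  0.014 ] tool [0.0409 0.0428 0.1585]
(277, 306) [ 0.4755 -0.2882  0.014 ] tool [-0.0879 -0.0365  0.1585]
(369.5, 306) [ 0.5556 -0.2792  0.014 ] tool [-0.0879  0.0442  0.1585]
axis [[317.3924 295.4542]
 [317.6691 277.3118]
 [318.369  231.4621]]
```

View pics/w1c.png

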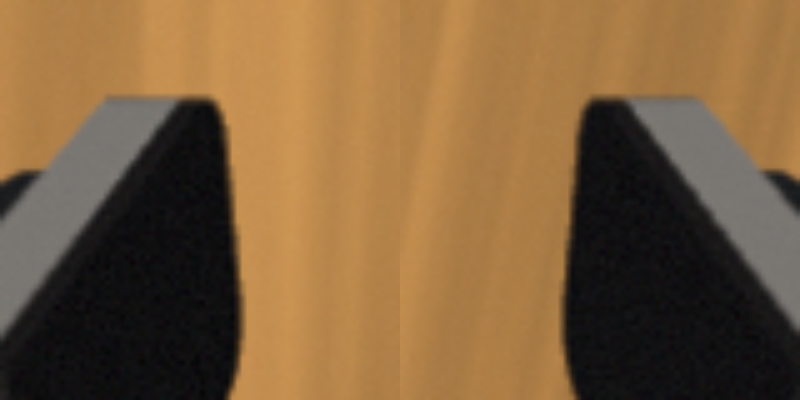

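The pads' midpoint is at column 320.2 while the calibrated tool axis is at 317.6. After correcting for that bias, the clip is about 1.8 mm toward tool +y. Before descending, I'll part-close the fingers in free air to find where the tips really are.

>>> send_rows(steps=[[0, 0.0018, 0, 0, -0.58], [0, 0.0018, 0, 0, -0.58], [0, 0.0018, 0, 0, -0.58], [0, 0.0018, 0, 0, -0.58], [0, 0.0018, 0, 0, -0.58], [0, 0.0018, 0, 0, -0.58], [0, 0.0018, 0, 0, -0.58], [0, 0.0018, 0, 0, -0.58]])

```text
time: 2.2
eef_pos: [0.504, -0.1971, 0.1728]
tcp_rot: [0.668, 0.744, 0.0, -0.0]
contact_force: [-0.2, 0.1, -0.1]
opening: 0.212
finger_force: 0.0
```

```bash
python3 - <<'E'
from h import *
np.set_printoptions(precision=4,suppress=True)
s=ctrl.get_state(); P=(s['eef_pos'],s['tcp_rot']); w=ctrl.read_camera('wrist')[:,:,::-1];sd=ctrl.read_camera('side')[:,:,::-1]
np.savez('w2.npz',p=P[0],q=P[1]); print(P,s['opening'],s['time'])
M=R.from_quat(P[1]).as_matrix()
c=proj('side',[P[0]+M@[0,0,z] for z in(.008,-.011,-.065)],P);print('side tip/grasp/body',c)
print('wrist',proj('wrist',[P[0]+M@[x,y,.008] for x in(.011,-.011) for y in(-.009,.009)],P))
x,y=np.round(c[0]).astype(int); x0,y0=max(0,x-50),max(0,y-80); print('side crop origin',x0,y0)
cv2.imwrite('pics/c2.png',np.hstack([cv2.resize(w[200:350,245:395],(450,450)),cv2.resize(sd[y0:y0+150,x0:x0+110],(330,450))]))
E
```

```text
(array([ 0.504 , -0.1971,  0.1728]), array([ 0.6677,  0.7445,  0.    , -0.    ])) 0.21170998630024715 2.2
side tip/grasp/body [[326.3123 282.377 ]
 [326.6484 270.4251]
 [327.6758 233.8794]]
wrist [[298.0318 248.4057]
 [337.43   248.4084]
 [298.6979 293.0383]
 [336.8989 293.0427]]
side crop origin 276 202
```

View pics/c2.png

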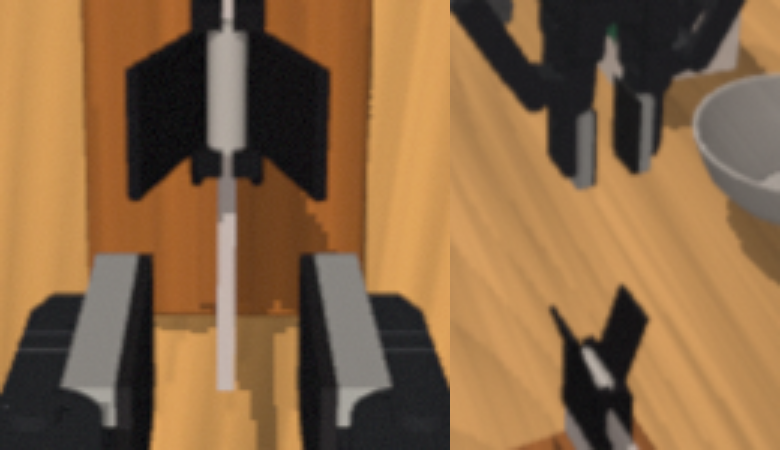

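The fingers reach less far than the stated frame suggests: at 18 mm opening the tip corners are at wrist pixels (296,285) and (345,285), and in the side view at (325,263.7) and (339.3,259.3). I'll fit the tip depth in tool coordinates.

```bash
python3 - <<'E'
from h import *
from scipy.optimize import least_squares
np.set_printoptions(precision=4,suppress=True)
d=np.load('w2.npz');P=(d['p'],d['q']);M=R.from_quat(P[1]).as_matrix()
pt=lambda x,y,z:P[0]+M@[x,y,z]
fw=lambda v:(proj('wrist',[pt(.011,v[1]-.009,v[0]),pt(.011,v[1]+.009,v[0])],P)-[[296,285],[345,285]]).ravel()
fs=lambda v:(proj('side',[pt(-.011,v[1]-.009,v[0]),pt(-.011,v[1]+.009,v[0])])-[[325,263.7],[339.3,259.3]]).ravel()
for f in(fw,fs):
    r=least_squares(f,[0,0],x_scale=.01);print(r.x,f(r.x))
# clip tail tops / pin seen in the same pictures
print('pin side',proj('side',[[.504,-.1965,.092]]),'wrist pin',proj('wrist',[[.504,-.1965,.092]],P))
E
```

```text
[-0.0359  0.0012] [-0.869  -0.1367  0.869  -0.1334]
[-0.0315  0.0015] [ 0.5045 -0.3815 -0.5229  0.3736]
pin side [[325.0011 324.1453]] wrist pin [[318.5017 230.2719]]
```

Both cameras agree: the tips are at tool z ≈ −34 mm and the pads are centred at tool y ≈ +1.3 mm, which matches the clip within 0.3 mm. I'll open to about 51 mm and descend accordingly.

>>> send_rows(steps=[[0, 0, 0, 0, 0.2], [0, 0, 0, 0, 0.2], [0, 0, 0, 0, 0.2], [0, 0, 0.02, 0, 0.2], [0, 0, 0.04, 0, 0.2], [0, 0, 0.06, 0, 0.2], [0, 0, 0.075, 0, 0.2], [0, 0, 0.09, 0, 0.2], [0, 0, 0.1, 0, 0.2], [0, 0, 0.105, 0, 0.2], [0, 0, 0.105, 0, 0.2]])

```text
time: 3.4
eef_pos: [0.5037, -0.197, 0.0672]
tcp_rot: [0.668, 0.744, -0.0, -0.001]
contact_force: [0.2, -0.0, -0.1]
opening: 0.602
finger_force: 0.0
```

```bash
python3 - <<'E'
from h import *
np.set_printoptions(precision=4,suppress=True)
s=ctrl.get_state(); P=(s['eef_pos'],s['tcp_rot']); w=ctrl.read_camera('wrist')[:,:,::-1];sd=ctrl.read_camera('side')[:,:,::-1]
np.savez('w3.npz',p=P[0],q=P[1]); print(P,s['opening'],s['time'])
M=R.from_quat(P[1]).as_matrix()
cv2.imwrite('pics/c3.png',np.hstack([cv2.resize(w[200:380,220:420],(500,450)),cv2.resize(sd[250:370,285:365],(300,450))]))
E
```

```text
(array([ 0.5037, -0.197 ,  0.0672]), array([ 0.6677,  0.7444, -0.0001, -0.0005])) 0.6021995663109677 3.4
```

View pics/c3.png

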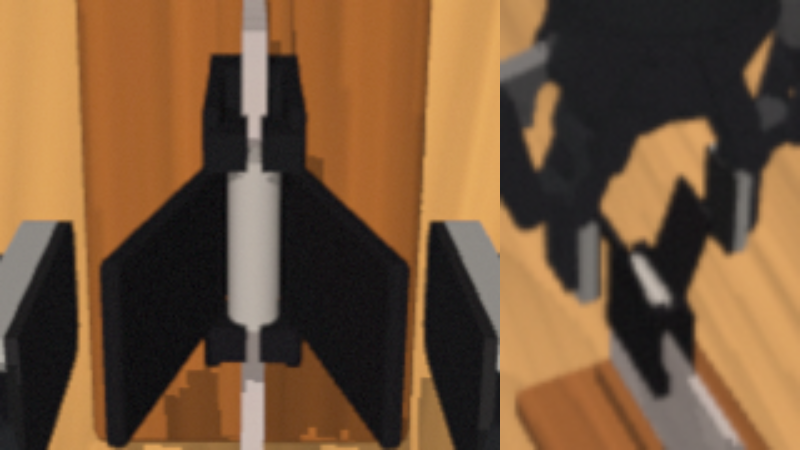

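```bash
python3 - <<'E'
from h import *
from scipy.optimize import least_squares
np.set_printoptions(precision=4,suppress=True)
d=np.load('w3.npz');P=(d['p'],d['q']);M=R.from_quat(P[1]).as_matrix()
pt=lambda x,y,z:P[0]+M@[x,y,z]
h=.602*.085/2
S=lambda a,b:(285+(a-500)/3.75,250+b/3.75)
fw=lambda v:(proj('wrist',[pt(.011,v[1]-h,v[0]),pt(.011,v[1]+h,v[0])],P)-[[248.8,288.8],[392.8,288.8]]).ravel()
fs=lambda v:(proj('side',[pt(-.011,v[1]-h,v[0]),pt(-.011,v[1]+h,v[0])])-[S(599,298),S(735,251)]).ravel()
for f in(fw,fs):
    r=least_squares(f,[0,0],x_scale=.01);print(r.x,f(r.x),'tip z',pt(0,0,r.x[0])[2])
print('pin tool from wrist',M.T@(onz('wrist',[(321.6,200+250/2.5)],.093,P)[0]-P[0]))
# tail top corners: near side (-y clip), from side view
u=R.from_euler('z',6.2,degrees=True).as_matrix(); c=np.array([.505,-.1965,.089])
q=[c+u@[sx*.0195,sy*.013,.037] for sx in(-1,1) for sy in(-1,1)]
print('tail tops wrist crop',(proj('wrist',q,P)-[220,200])*2.5); print('side crop',(proj('side',q)-[285,250])*3.75+[500,0])
E
```

```text
[-0.0389  0.0013] [-1.5243 -0.6773  1.5244 -0.6682] tip z 0.10615114808143795
[-0.0362  0.0015] [ 0.9274 -0.5518 -1.0229  0.5023] tip z 0.10341617449668998
pin tool from wrist [ 0.0006  0.0017 -0.0258]
tail tops wrist crop [[ 98.2328 453.4935]
 [ 89.5306 265.8297]
 [405.1941 453.7748]
 [414.2717 266.0813]]
side crop [[620.4719 245.634 ]
 [588.9905 199.8033]
 [720.7727 213.2157]
 [686.8467 169.5849]]
```

The clip is centred between the pads (within 0.4 mm), with tips about 14 mm above the pivot. I'll go down 4.5 mm more and squeeze at 25 N.

>>> send_rows(steps=[[0, 0.0002, 0.0045, 0, 0.2], [0, 0.0002, 0.0045, 0, 0.2], [0, 0.0002, 0.0045, 0, -0.2], [0, 0.0002, 0.0045, 0, -0.4], [0, 0.0002, 0.0045, 0, -0.6], [0, 0.0002, 0.0045, 0, -0.8], [0, 0.0002, 0.0045, 0, -1], [0, 0.0002, 0.0045, 0, -1], [0, 0.0002, 0.0045, 0, -1], [0, 0.0002, 0.0045, 0, -1]], squeeze=25)

```text
time: 4.5
eef_pos: [0.5042, -0.1971, 0.0633]
tcp_rot: [0.668, 0.744, -0.0, -0.0]
contact_force: [0.5, 0.7, -0.2]
opening: 0.167
finger_force: 29.6
```

```bash
python3 - <<'E'
from h import *
np.set_printoptions(precision=4,suppress=True)
s=ctrl.get_state(); P=(s['eef_pos'],s['tcp_rot']); w=ctrl.read_camera('wrist')[:,:,::-1];sd=ctrl.read_camera('side')[:,:,::-1]
np.savez('w4.npz',p=P[0],q=P[1]); print(P,s['opening'],s['finger_force'],s['contact_force'],s['wrist_torque'],s['time'])
cv2.imwrite('pics/c4.png',np.hstack([cv2.resize(w[200:380,220:420],(500,450)),cv2.resize(sd[250:370,285:365],(300,450))]))
E
```

```text
(array([ 0.5042, -0.1971,  0.0633]), array([ 0.6677,  0.7444, -0.    , -0.    ])) 0.16747567957833093 29.58315521478653 [ 0.4781  0.7179 -0.1618] [ 0.0428 -0.024  -0.02  ] 4.5
```

View pics/c4.png

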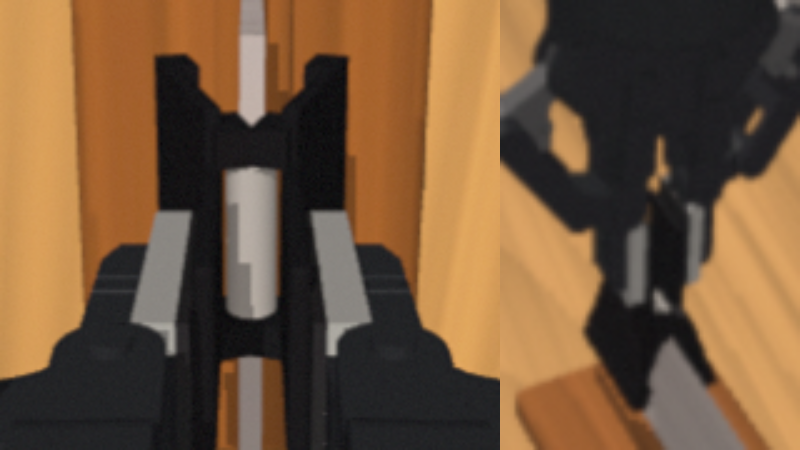

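The clip is fully open and straddles the strip symmetrically (jaws at 156 to 348 in the crop, strip at 252). Now I lift it straight up.

>>> send_rows(steps=[[0, 0, -0.01, 0, -1], [0, 0, -0.025, 0, -1], [0, 0, -0.04, 0, -1], [0, 0, -0.06, 0, -1], [0, 0, -0.08, 0, -1], [0, 0, -0.1, 0, -1], [0, 0, -0.115, 0, -1], [0, 0, -0.115, 0, -1]])

```text
time: 5.4
eef_pos: [0.506, -0.1982, 0.1825]
tcp_rot: [0.668, 0.744, 0.001, 0.004]
contact_force: [-0.0, -0.6, -0.6]
opening: 0.161
finger_force: 29.6
```

```bash
python3 -c "
from h import *
go([.448,.148,.178],82.3)"
```

```text
yaw 96.23 shift [350.4 -20.1   2.8] turn 13.93
```

>>> send_rows(steps=[[0.02, -0.001, 0, 1, -1], [0.055, -0.003, 0, 3, -1], [0.095, -0.005, 0, 4.5, -1], [0.135, -0.007, 0, 6, -1], [0.175, -0.009, 0, 7.5, -1], [0.215, -0.011, 0, 9, -1], [0.255, -0.0135, 0, 10.5, -1], [0.295, -0.0155, 0, 12, -1], [0.33, -0.0175, 0, 13.5, -1], [0.349, -0.0184, 0, 13.9, -1], [0.349, -0.0184, 0, 13.9, -1], [0.349, -0.0184, 0, 13.9, -1]])

```text
time: 6.6
eef_pos: [0.4476, 0.1478, 0.1777]
tcp_rot: [0.752, 0.659, -0.001, -0.0]
contact_force: [-0.2, 0.2, -1.0]
opening: 0.167
finger_force: 29.6
```

>>> send_rows(steps=[[0, 0, 0, 0, -1], [0, 0, 0, 0, -1], [0, 0, 0, 0, -1]])

```text
time: 6.9
eef_pos: [0.4483, 0.1471, 0.1783]
tcp_rot: [0.753, 0.658, -0.0, 0.0]
contact_force: [0.7, 0.1, -1.3]
opening: 0.163
finger_force: 29.6
```

```bash
python3 - <<'E'
from h import *
np.set_printoptions(precision=4,suppress=True)
s=ctrl.get_state(); P=(s['eef_pos'],s['tcp_rot']); w=ctrl.read_camera('wrist')[:,:,::-1];sd=ctrl.read_camera('side')[:,:,::-1]
np.savez('w5.npz',p=P[0],q=P[1]); print(P,s['opening'],s['finger_force'],s['time'])
print('card ends/mid wrist',proj('wrist',[[.4537,.2079,.13],[.4377,.0898,.13],[.4457,.1488,.13]],P),'side',proj('side',[[.4457,.1488,.13],[.4457,.1488,.153]]))
cv2.imwrite('pics/c5.png',np.hstack([cv2.resize(w[70:390,180:460],(525,600)),cv2.resize(sd[110:290,190:270],(267,600))]))
E
```

```text
(array([0.4483, 0.1471, 0.1783]), array([ 0.7533,  0.6576, -0.    ,  0.    ])) 0.16270248363025636 29.577995538711548 6.9
card ends/mid wrist [[312.3575 133.9631]
 [313.4933 339.788 ]
 [312.9661 244.0392]] side [[233.6088 194.4123]
 [232.4431 183.3147]]
```

View pics/c5.png

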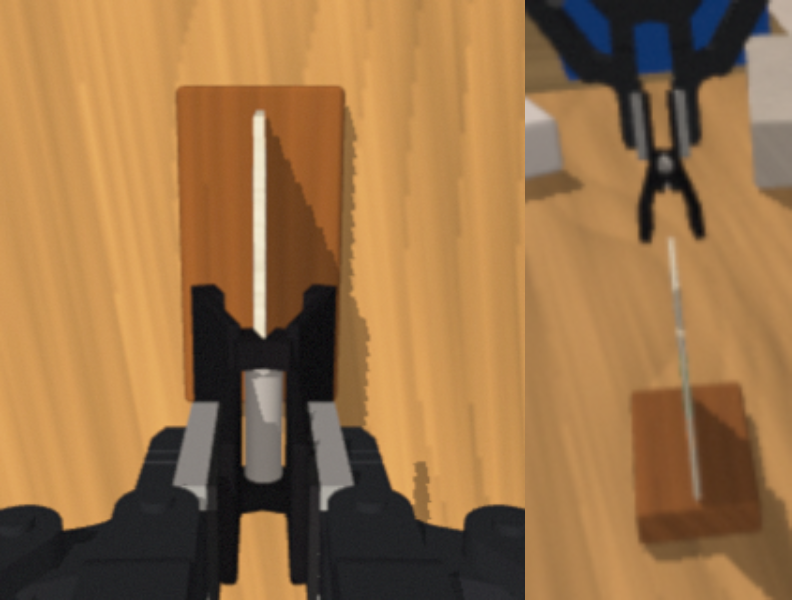

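The wrist view shows the card's far top corner at (318.7,129.7), the card vertical in the image and so parallel to the jaws, and the clip's pin at column 320.8. The side view shows the open jaws just above the card, slightly to its left. I'll measure the offset.

```bash
python3 - <<'E'
from h import *
np.set_printoptions(precision=4,suppress=True)
d=np.load('w5.npz');P=(d['p'],d['q']);M=R.from_quat(P[1]).as_matrix()
W=lambda a,b:(180+a/1.875,70+b/1.875)
S=lambda a,b:(190+(a-525)*.3,110+b*.3)
T=lambda w:M.T@(w-P[0])
for n,px,z in(('card far',W(260,112),.13),('card near-clip',W(260.5,330),.13),('pin top ',W(264,427),.208),
  ('jaw L far',W(192,287),.172),('jaw R far',W(337,287),.172),('foot TL',W(177,87),.022),('foot TR',W(344,87),.022),('foot L mid',W(185,330),.022)):
    w=onz('wrist',[px],z,P)[0];print(n,w,'tool',T(w))
# side: intersect rays with card's vertical plane normal to y through near end / clip near end
y=lambda px,Y:(lambda o,d:o+d[0]*((Y-o[1])/d[0][1]))(*rays('side',[px]))
print('card near top side',y(S(671,238),.0888))
for n,px in(('tipL',S(645,241)),('tipR',S(698,237)),('pin',S(667,165))): w=y(px,.147-.022 if n!='pin' else .147-.013);print(n,w,T(w))
E
```

```text
card far [0.4572 0.2096 0.13  ] tool [0.0632 0.0004 0.0483]
card near-clip [0.4488 0.1472 0.13  ] tool [0.0002 0.0005 0.0483]
pin top  [0.4502 0.1504 0.208 ] tool [ 0.0036  0.0014 -0.0297]
jaw L far [0.436  0.1725 0.172 ] tool [ 0.0236 -0.0156  0.0063]
jaw R far [0.4701 0.1679 0.172 ] tool [0.0236 0.0188 0.0063]
foot TL [0.4244 0.2222 0.022 ] tool [ 0.0712 -0.0338  0.1563]
foot TR [0.492 0.213 0.022] tool [0.0712 0.0344 0.1563]
foot L mid [0.411  0.1194 0.022 ] tool [-0.0324 -0.0332  0.1563]
card near top side [0.4403 0.0888 0.185 ]
tipL [0.4314 0.125  0.168 ] [-0.0241 -0.0137  0.0103]
tipR [0.4597 0.125  0.1663] [-0.0203  0.0143  0.0119]
pin [0.4483 0.134  0.2057] [-0.0129  0.0018 -0.0274]
```

Card plane is at tool y ≈ +0.4 mm versus clip ≈ +1.4 mm, and the card middle is about 1 mm further along tool x. I'll correct both, then descend slowly so the pivot sits about 12 mm above the card's edge.

>>> send_rows(steps=[[0.001, -0.001, 0, 0, -1], [0.001, -0.001, 0, 0, -1], [0.001, -0.001, 0.006, 0, -1], [0.001, -0.001, 0.014, 0, -1], [0.001, -0.001, 0.022, 0, -1], [0.001, -0.001, 0.03, 0, -1], [0.001, -0.001, 0.038, 0, -1], [0.001, -0.001, 0.046, 0, -1], [0.001, -0.001, 0.053, 0, -1], [0.001, -0.001, 0.058, 0, -1], [0.001, -0.001, 0.061, 0, -1], [0.001, -0.001, 0.061, 0, -1]])

```text
time: 8.2
eef_pos: [0.447, 0.149, 0.1169]
tcp_rot: [0.753, 0.658, -0.0, -0.0]
contact_force: [-0.3, 0.6, -0.2]
opening: 0.163
finger_force: 29.6
```

>>> send_rows(steps=[[0, 0, 0, 0, -1], [0, 0, 0, 0, -1], [0, 0, 0, 0, -1], [0, 0, 0, 0, -1]])

```text
time: 8.6
eef_pos: [0.4473, 0.149, 0.1176]
tcp_rot: [0.753, 0.658, 0.0, 0.0]
contact_force: [-0.2, 0.0, -1.1]
opening: 0.17
finger_force: 29.6
```

```bash
python3 - <<'E'
from h import *
np.set_printoptions(precision=4,suppress=True)
s=ctrl.get_state(); P=(s['eef_pos'],s['tcp_rot']); w=ctrl.read_camera('wrist')[:,:,::-1];sd=ctrl.read_camera('side')[:,:,::-1];tp=ctrl.read_camera('top')[:,:,::-1]
np.savez('w6.npz',p=P[0],q=P[1]); print(P,s['opening'],s['finger_force'],s['contact_force'],s['time'])
cv2.imwrite('pics/w6.png',w);cv2.imwrite('pics/s6.png',sd);cv2.imwrite('pics/t6.png',tp)
cv2.imwrite('pics/c6.png',np.hstack([cv2.resize(w[110:380,230:410],(400,600)),cv2.resize(sd[150:270,200:280],(400,600),interpolation=cv2.INTER_CUBIC)]))
E
```

```text
(array([0.4473, 0.149 , 0.1176]), array([0.7528, 0.6582, 0.0002, 0.0001])) 0.16960049384687423 29.57800716161728 [-0.1643  0.0296 -1.0761] 8.6
```

View pics/c6.png

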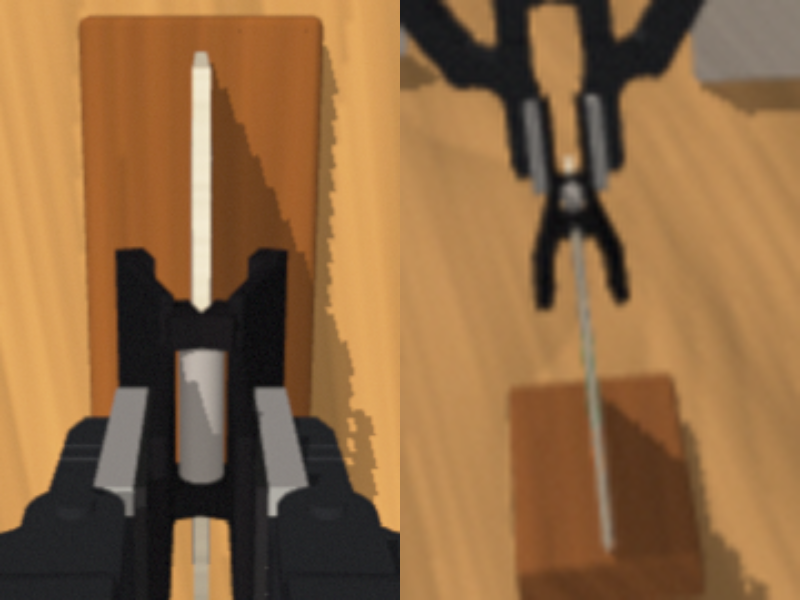

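The jaws straddle the card evenly: in the wrist crop they span 117 to 287 (centre 202) and the card is at 201; in the side view they are at 545 and 620 with the card at about 583. Last check: height and middle.

```bash
python3 - <<'E'
from h import *
np.set_printoptions(precision=4,suppress=True)
d=np.load('w6.npz');P=(d['p'],d['q']);M=R.from_quat(P[1]).as_matrix()
T=lambda w:M.T@(w-P[0])
W=lambda a,b:(230+a*.45,110+b*.45); S=lambda a,b:(200+(a-400)*.2,150+b*.2)
for n,px,z in(('card far top',W(202,68),.13),('foot far',W(200,16),.022),('jaw far L',W(117,250),.1105),('jaw far R',W(287,250),.1105)):
    print(n,T(onz('wrist',[px],z,P)[0]))
y=lambda px,Y:(lambda o,d:o+d[0]*((Y-o[1])/d[0][1]))(*rays('side',[px]))
for n,px,Y in(('tipL',S(545,307),.127),('tipR',S(620,300),.127),('pin near',S(572,193),.132)): print(n,y(px,Y))
import glob
a,b=[cv2.imread(f'pics/{k}.png').astype(int) for k in('top0','t6')]
for n,(x0,x1,y0,y1) in dict(box=(100,220,125,205),bowl=(262,352,110,198),jar=(425,468,138,182)).items(): print(n,np.abs(a-b)[y0:y1,x0:x1].mean())
E
```

```text
card far top [ 0.0602  0.0015 -0.0124]
foot far [0.0699 0.0011 0.0956]
jaw far L [ 0.0237 -0.0156  0.0071]
jaw far R [0.0237 0.0186 0.0071]
tipL [0.4311 0.127  0.1075]
tipR [0.459  0.127  0.1058]
pin near [0.446  0.132  0.1501]
box 11.389722222222222
bowl 11.645749158249158
jar 11.672480620155039
```

```bash
python3 -c "
from plant import ctrl
print(ctrl.sign_off())"
```

```text
the job is handed in; nothing more can be done
None
```

The clip is held wide open over the middle of the card's top edge, squeezed at about 30 N. The jaws reach about 20 mm down each side, nothing appears to touch the card, and the job was handed in at about 9 s.

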